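Set the end guide of a photo printer's card tray

ROBOT

A 6-joint arm with a two-finger parallel gripper is mounted at the origin on the work surface. World frame = base frame: x ahead of the robot, y to its left, z up, the work surface at z = 0. Lengths are in mm, angles in degrees, forces in N, time in s.
With the tool pointing down it reaches from about 300 to 850 mm from the base axis. Payload 4.2 kg.
Tool frame: the origin (TCP) lies on the centre line of the jaws, within the pads' length; the fingertips stand 14 mm ahead of it and the grasp point (between the pads) lies 5 mm behind it; z points along the fingers, y is the line along which they close (so a half turn about z gives the same grasp; the last joint's range is limited). The gripper opens to 91 mm and grips with 3 to 60 N. Pads are 32 mm wide; open, the fingers measure 118 mm over their backs; the gripper's body (76 mm by 178 mm) begins 60 mm behind the grasp point.
Start: joints at [-64.572, 18.312, 89.639, -0, 72.044, -1.146], TCP at [257.231, -514.27, 227.976] pointing down, gripper open.
Joint ranges: [-177.97, 177.97], [-48.28, 115.42], [12.27, 149.76], [-77.06, 257.06], [2.81, 150.46], [-146.56, 146.56]. Speed limits (degrees/s): [147.25, 147.25, 180, 180, 180, 180].

INTERFACE

Orientations are given as [roll, pitch, yaw] about the fixed x, y, z axes, in that order (R = Rz(yaw) Ry(pitch) Rx(roll)).
In Python, from workcell import env gives the robot as it stands.
- The arm moves only by the tool arm_command, never from a script. Its argument "motion" is a list of rows, each an object with "offset": the shift along the tool's x, y, z in m, a list of three; "spin": the turn about the tool's z in rad. In form: [{"offset": [tx, ty, tz], "spin": spin}, ...]. A call has 1 to 5 rows; each row shifts and turns the commanded pose from where the row before left it, along the tool's axes as they then stand; what a row does not reach is not made up. A row lasts 1/8 s, in which the tool goes at most 62.5 mm and 10.7 degrees, less where a joint would pass 70% of its speed; a pose out of reach is approached as far as the arm can. A call with a gripper value outside its range is refused whole. "jaw" is the finger opening in m, from 0 to 0.0912, set as the call begins (left out, the last holds). The fingers move at their own pace and stop on an object; "newtons" is the grip in N (left out, the last holds). Time passes only in rows, so rows that do not move let the fingers close. It gives the time, the measured TCP pose, the force, the opening and the grip force at its end, in the units of the state.
- env.state(): the state, without advancing time (a new reading comes with each control period).
- env.grab_frame(name): name is "scene" or "top"; returns (picture, depth): 400x640x3 uint8, blue, green, red; 400x640 float32, mm along the optical axis (not along the pixel's ray), 0 where there is no reading.
- env.camera_model(name): a dict with "fx", "fy", "cx", "cy" (pixels), "eye" and "rotation" of the camera in the world. Camera axes: x right, y down, z forward; pixel columns grow to the right and rows downward; lengths in mm; the calibration is good to about 2 mm. A picture is of the moment at which its call begins. camera_model takes no time and is no camera call.
- env.job_done(): hands the job in; it is judged then, once.
Trained networks look in the newest picture that a camera, given by its name, has taken for a name from the list of things; names that differ only in an ending like _2 or _b are one class to them, and where a whole thing is asked for, a point or a joint stands for the part that bears it (a point fixed in the world has none). Each returns a list of dicts, best first, with "score" (0 to 1); they miss things now and then, are a little off and sometimes report something else, mostly with a low value. They report only what shows in the picture. A call takes as long as a camera call.
- env.boxes_of(camera, target): "bbox" ([left, top, right, bottom] in pixels, round what is visible of it).
- env.pinpoint(camera, target): "location" ([column, row] in pixels: a listed point, or the origin of a listed thing).
The state is a dict: "time_s": time; "qpos": joint angles; "qvel": joint speeds; "effort": joint torques, N m; "ee_pos": TCP position; "ee_rot": TCP orientation; "force": force on the tool from outside, world axes, zero at the start; "torque": the same for the moment, N m; "gripper_width": finger opening in mm; "gripper_force": force on a finger pad.
Only numpy, scipy, OpenCV 4.12 (cv2) and the standard library are available. Lean on these libraries where they do the work, as an engineer would, in place of code of your own. Each camera call takes 0.05 s, during which the arm holds its last target. There are 200 camera calls.

TASK

The end guide in the photo printer's card tray has been left standing back from the cards. Hook a fingertip behind the tray's front lip and draw the tray right out to its stop, then hook behind the end guide and draw it forward until it holds the stack of cards snugly against the card stop, and push the tray fully home again. Use the fingertips only, grip or lift nothing, and leave everything else on the desk where it stands.

Things in the scene. Friction and masses are not known exactly. Their poses are not given: they have to be found in the camera images.
- printer: compact photo printer, 260 deep x 270 wide, 76 mm high over its front 100 mm, 96 mm high behind; it does not move. Origin: centre of its underside. +x points from its front to its back, z up; the flat front face is at x = -130 mm and the card tray slides out of a bay in this face towards -x, centred on y = 0
- tray (a joint): how far the tray has been drawn out, m: 0 fully home, 0.195 at its out stop. When home, its front 52 mm still stand out of the printer. About 4 N of friction; it stays where it is left
- lip_top (a point): middle of the top edge of the tray's front lip, on its inner face (towards the printer), 50 mm above the desk; moves with the tray. Axes as the printer's: +x into the printer, z up. The lip is 168 mm wide and, with its facia, 8 mm thick. The tray is 280 mm long; its sides are 46 mm high beside the finger well, 32 mm beside the cards
- well (a point): centre of the finger well behind the lip, on its floor, 12 mm above the desk; moves with the tray, axes as the printer's. The well is open above, 40 mm long (x, from the lip's inner face to the card stop) and 156 mm wide. The card stop's top is 34 mm above the desk
- facia (a point): middle of the outer face of the white facing panel on the outside of the lip, 25 mm above the desk; +x into the printer. The panel is 172 mm wide, from 8 to 42 mm above the desk: the part to push on. 8 mm from lip_top towards -x; moves with the tray
- card_stop (a point): foot of the card stop on the side of the cards, middle of the tray, on the tray floor (12 mm above the desk), 44 mm behind lip_top; moves with the tray, axes as the printer's. The cards' front edge belongs here
- cards: loose, squared stack of stiff photo cards lying flat in the tray, 100 mm along the tray (x) x 148 mm across x 14 mm high, about 0.2 kg. Origin: centre of its underside; at the card stop it is 50 mm behind card_stop. The tray's sides keep it straight (2 mm play each side)
- guide (a joint): how far the end guide has been drawn towards the front of the tray, m: grows towards the lip; 0.048 when it touches cards lying at the card stop. It slides in a groove in the tray floor with about 2 N of friction and stays where it is left
- guide_top (a point): middle of the top edge of the end guide's upright plate, on its back face (away from the cards), 52 mm above the desk; axes as the printer's. The upright is 100 mm wide, 7 mm thick. The guide is inside the printer until the tray is drawn out; at the out stop at least 45 mm lie free between the upright and the printer's front face
- guide_face (a point): middle of the guide's front face (towards the cards) at floor height, 7 mm in front of guide_top and 40 mm below it. With snug cards it is 100 mm behind card_stop
- guide_foot (a point): middle of the guide's foot, on its top, 17 mm above the desk, 17 mm behind guide_top. The foot lies on the tray floor behind the upright, 50 mm wide and 34 mm long; at the ends of the upright are two small ribs, 12 mm long, 30 mm above the desk. Moves with the guide
- film_can_a: black film can with a grey cap, 34 mm across, 51 mm high, standing beside the tray's path on the robot's side; loose, to be left alone. Origin: centre of its underside
- film_can_b: the same kind of film can, 34 mm across, 51 mm high, on the far side of the tray's path; loose, to be left alone. Origin: centre of its underside
- glue_stick: glue stick with red cap, 29 mm across, 90 mm high, standing on the far side of the tray's path; loose, to be left alone. Origin: centre of its underside
- lens: black camera lens standing on end, 68 mm across, 72 mm high; loose, to be left alone. Origin: centre of its underside
- loupe: magnifier with clear foot, 48 mm across, 46 mm high; loose, to be left alone. Origin: centre of its underside
- slide_box: slide box with clear lid, 117 x 60 x 58 mm, beside the printer on the robot's side; loose, to be left alone. Origin: centre of its underside

How it is judged:
By the outcome, as a careful person would: the job done as asked, in the order asked, and still so for the second after the job is handed in, with the robot touching nothing.
It also fails if it takes over 51 s, if anything falls off the work surface, if the arm or the gripper's body presses on something with over 40 N, if the wrist force passes 120 N, or if a joint passes its speed limit or range.

## Working session

There is one attempt and no reset: what is moved stays moved. The work goes in short steps, Python scripts to look and compute and a tool call to move; the robot and the scene stay as the last step left them, time stands still between calls to the robot, and variables do not carry over. Pictures are saved under pics/ and viewed, at most 10 in all, crops included, and the job is handed in when it is done.

Besides the shell and the picture viewer there is one more tool, called after "Emit:" as name([rows], argument=value, ...), one row to a line, values as JSON. arm_command: Moves the arm, as the interface text tells. Its arguments: {"type":"object","properties":{"motion":{"type":"array"},"jaw":{"type":"number"},"newtons":{"type":"number"}},"required":["motion"]}

```bash
mkdir -p pics
cat > h.py <<'E'
import numpy as np, cv2
from workcell import env
def px2w(cam,px,z=None,depth=None):
    m=env.camera_model(cam);R=np.array(m["rotation"]);e=np.array(m["eye"])
    d=R@np.array([(px[0]-m["cx"])/m["fx"],(px[1]-m["cy"])/m["fy"],1.])
    if z is not None: return e+d*(z-e[2])/d[2]
    return e+d*depth
E
python3 - <<'E'
from h import *
s=env.state();print(s["ee_pos"],s["ee_rot"],s["time_s"])
for c in("top","scene"):
    p,d=env.grab_frame(c);cv2.imwrite(f"pics/{c}0.png",p);m=env.camera_model(c);print(c,m["eye"],np.round(m["rotation"],3).tolist(),m["fx"])
    for t,z in(("lip_top",50),("facia",25),("well",12),("card_stop",12),("printer",0),("film_can",0),("glue_stick",0),("lens",0),("slide_box",0)):
        for r in env.pinpoint(c,t)[:2]: print(t,round(r["score"],2),np.round(r["location"]),np.round(px2w(c,r["location"],z)))
E
```

```text
[ 257.00897878 -513.8432879   227.1455862 ] [-1.79901808e+02 -1.83749192e-04  2.65728251e+01] 0.0
top [516.60856268  70.40000415 933.55387925] [-175.492, 0.171, -91.0] 424.149354110974Traceback (most recent call last):
  File "<stdin>", line 6, in <module>
  File "h.py", line 6, in px2w
    if z is not None: return e+d*(z-e[2])/d[2]
                                          ~^^^
IndexError: invalid index to scalar variable.
```

```bash
sed -i 's/R=np.array(m\["rotation"\])/R=Rotation.from_euler("xyz",m["rotation"],degrees=True).as_matrix()/; 1i from scipy.spatial.transform import Rotation' h.py
python3 - <<'E'
from h import *
for c in("top","scene"):
    p,d=env.grab_frame(c);cv2.imwrite(f"pics/{c}0.png",p);m=env.camera_model(c);print(c,m["eye"],m["rotation"],m["fx"])
    for t,z in(("lip_top",50),("facia",25),("well",12),("card_stop",12),("printer",0),("film_can_a",0),("glue_stick",0),("lens",0),("slide_box",0),("loupe",0)):
        for r in env.pinpoint(c,t)[:2]: print(t,round(r["score"],2),np.round(r["location"]),np.round(px2w(c,r["location"],z)))
print(env.state()["time_s"])
E
```

```text
top [516.60856268  70.40000415 933.55387925] [-1.75491740e+02  1.71065035e-01 -9.09999498e+01] 424.149354110974
lip_top 0.67 [306. 225.] [533.  92.  50.]
well 0.62 [294. 227.] [529. 119.  12.]
well 0.36 [423. 190.] [ 604. -163.   12.]
card_stop 0.88 [288. 228.] [527. 134.  12.]
printer 0.6 [233. 214.] [560. 255.   0.]
film_can_a 0.77 [358. 178.] [636. -23.   0.]
film_can_a 0.63 [307. 288.] [396.  94.   0.]
glue_stick 0.64 [424. 190.] [ 606. -168.    0.]
lens 0.85 [325. 163.] [670.  50.   0.]
lens 0.33 [305. 230.] [522.  96.   0.]
slide_box 0.89 [201. 291.] [394. 324.   0.]
loupe 0.63 [386. 183.] [623. -85.   0.]
scene [ 855.89329403 -258.00899129  785.85424361] [-149.40285897    0.78155505   39.70757942] 420.2450910961249
lip_top 0.96 [313. 185.] [525. 105.  50.]
facia 0.61 [307. 194.] [518.  91.  25.]
facia 0.3 [372. 158.] [570. 257.  25.]
well 0.73 [319. 194.] [533. 114.  12.]
card_stop 0.64 [324. 187.] [528. 135.  12.]
printer 0.93 [373. 157.] [560. 279.   0.]
film_can_a 0.69 [315. 271.] [638. -25.   0.]
film_can_a 0.61 [268. 170.] [397.  95.   0.]
glue_stick 0.82 [257. 312.] [ 607. -160.    0.]
lens 0.72 [354. 254.] [677.  53.   0.]
lens 0.23 [268. 168.] [392. 101.   0.]
slide_box 0.61 [334. 111.] [399. 332.   0.]
loupe 0.78 [286. 289.] [618. -89.   0.]
1.2
```

View pics/top0.png

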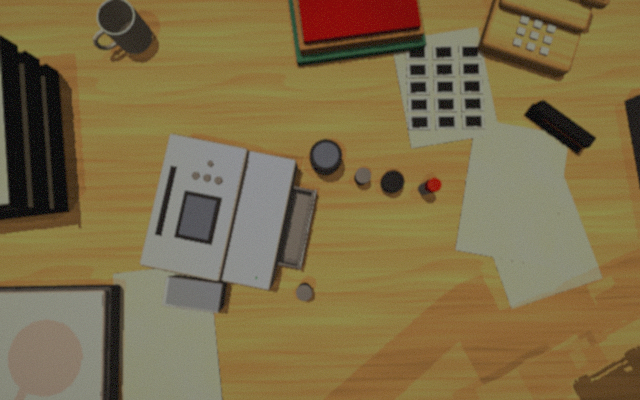

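View pics/scene0.png

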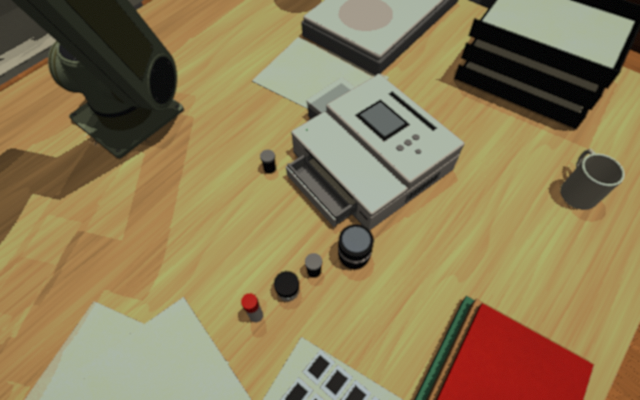

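```bash
cat >> h.py <<'E'
def cloud(cam):
    p,d=env.grab_frame(cam);m=env.camera_model(cam);R=Rotation.from_euler("xyz",m["rotation"],degrees=True).as_matrix()
    v,u=np.mgrid[:400,:640]
    r=np.stack([(u-m["cx"])/m["fx"],(v-m["cy"])/m["fy"],np.ones_like(d)],-1)@R.T
    return p,d,np.array(m["eye"])+r*d[...,None]
E
python3 - <<'E'
from h import *
for c in("top","scene"):
    p,d,P=cloud(c)
    Q=P[(d>0)&(P[...,0]>380)&(P[...,0]<720)&(P[...,1]>60)&(P[...,1]<430)]
    a=Q[(abs(Q[:,2]-76)<5)|(abs(Q[:,2]-96)<5)]
    a=a[(a[:,1]>110)]
    r=cv2.minAreaRect(a[:,:2].astype(np.float32));print(c,len(a),r)
    print(np.round(cv2.boxPoints(r)), np.median(Q[abs(Q[:,2]-96)<6,2]),np.median(Q[abs(Q[:,2]-76)<6,2]))
    table=P[(d>0)&(abs(P[...,2])<8)];print(np.median(table[:,2]))
E
```

```text
top 16946 ((563.403564453125, 266.0585021972656), (260.7529602050781, 269.7565002441406), 77.5655746459961)
[[404. 168.]
 [667. 110.]
 [723. 364.]
 [460. 422.]] 96.09981008734621 75.82932397708618
0.5752137030337963
scene 11999 ((564.578125, 267.15142822265625), (263.15093994140625, 270.8153991699219), 77.28990173339844)
[[404. 169.]
 [668. 109.]
 [726. 366.]
 [461. 425.]] 96.24801907512631 75.95746105893545
0.40081706814982
```

Emit:
arm_command([
  {"offset": [0,0,0],"spin": 0.171},
  {"offset": [0,0,0],"spin": 0.171},
  {"offset": [0,0,0],"spin": 0.171},
  {"offset": [0,0,0],"spin": 0.17},
  {"offset": [0,0,0],"spin": 0},
], jaw=0, newtons=40)

```text
time_s: 1.92
ee_pos: [257.3, -514.3, 228.0]
ee_rot: [180.0, -0.0, -12.4]
force: [-0.5, -0.2, -0.0]
gripper_width: 44.2
gripper_force: 0.0
```

Emit:
arm_command([
  {"offset": [0.009,-0.045,0],"spin": 0.002},
  {"offset": [0.009,-0.045,0],"spin": 0},
  {"offset": [0.009,-0.045,0],"spin": 0},
  {"offset": [0.009,-0.045,0],"spin": 0},
  {"offset": [0.009,-0.045,0],"spin": 0},
])

```text
time_s: 2.55
ee_pos: [350.9, -303.2, 228.1]
ee_rot: [180.0, -0.0, -12.5]
force: [0.4, 0.1, -0.2]
gripper_width: 0.5
gripper_force: 0.0
```

Emit:
arm_command([
  {"offset": [0.009,-0.045,0],"spin": 0},
  {"offset": [0.009,-0.045,0],"spin": 0},
  {"offset": [0.009,-0.045,0],"spin": 0},
  {"offset": [0.009,-0.045,0],"spin": 0},
  {"offset": [0.009,-0.045,0],"spin": 0},
])

```text
time_s: 3.18
ee_pos: [444.2, -93.5, 228.2]
ee_rot: [180.0, -0.0, -12.5]
force: [0.7, -0.5, 0.7]
gripper_width: 0.1
gripper_force: 0.0
```

Emit:
arm_command([
  {"offset": [0.009,-0.045,0],"spin": 0},
  {"offset": [0.009,-0.045,0],"spin": 0},
  {"offset": [0.009,-0.045,0],"spin": 0},
  {"offset": [0.0,-0.03,0],"spin": 0},
  {"offset": [0,0,0],"spin": 0},
])

```text
time_s: 3.8
ee_pos: [506.5, 61.7, 227.8]
ee_rot: [180.0, 0.0, -12.3]
force: [-0.2, -0.6, 0.5]
gripper_width: 0.3
gripper_force: 0.0
```

```bash
cat >> h.py <<'E'
F=np.array([535.3,139.4]);TX=np.array([np.cos(np.radians(77.45)),np.sin(np.radians(77.45))]);TY=np.array([-TX[1],TX[0]])
def prof(c,lat=(-70,70),s=(-20,280),st=3):
    "median/max z per s bin (s = mm out of front face)"
    p,d,P=cloud(c);q=P[...,:2]-F;S=-(q@TX);L=q@TY
    for a in np.arange(*s,st):
        k=(d>0)&(S>=a)&(S<a+st)&(L>lat[0])&(L<lat[1])&(P[...,2]<110)
        if k.sum()>3: print(a,k.sum(),np.round(np.percentile(P[k][:,2],[10,50,90])))
    return p
E
python3 - <<'E'
from h import *
for c in("top","scene"): print(c);prof(c,s=(-10,64))
E
```

```text
top
-10 22 [75. 77. 78.]
-7 24 [74. 76. 77.]
-4 33 [12. 74. 76.]
-1 29 [33. 63. 73.]
2 26 [10. 21. 35.]
5 15 [11. 13. 15.]
8 16 [10. 13. 14.]
11 14 [11. 13. 14.]
14 13 [11. 12. 14.]
17 13 [10. 12. 13.]
20 12 [10. 12. 13.]
23 12 [12. 12. 13.]
26 11 [ 9. 12. 13.]
29 8 [11. 11. 13.]
32 11 [11. 11. 13.]
35 8 [10. 12. 14.]
38 8 [10. 12. 14.]
41 5 [10. 12. 35.]
44 11 [48. 50. 51.]
47 8 [42. 45. 51.]
50 7 [-1. 38. 41.]
53 5 [-0.  1.  2.]
59 5 [-1. -0.  2.]
scene
-10 156 [25. 29. 77.]
-7 135 [25. 75. 77.]
-4 185 [64. 71. 76.]
-1 208 [15. 32. 68.]
2 183 [11. 20. 32.]
5 70 [10. 12. 14.]
8 69 [11. 12. 14.]
11 72 [11. 12. 14.]
14 62 [10. 12. 13.]
17 76 [10. 12. 14.]
20 68 [11. 12. 14.]
23 70 [10. 12. 14.]
26 51 [11. 12. 14.]
41 40 [48. 50. 51.]
44 149 [42. 49. 51.]
47 277 [-0. 28. 43.]
50 267 [-1. 20. 38.]
53 71 [-1.  0.  2.]
56 78 [-2.  0.  2.]
59 76 [-2.  0.  2.]
62 70 [-1.  0.  2.]
```

Emit:
arm_command([
  {"offset": [0.011,-0.029,0.03],"spin": 0},
  {"offset": [0,-0.029,0.03],"spin": 0},
  {"offset": [0,0,0.03],"spin": 0},
  {"offset": [0,0,0.03],"spin": 0},
  {"offset": [0,0,0],"spin": 0},
])

```text
time_s: 4.53
ee_pos: [527.9, 112.8, 106.2]
ee_rot: [179.9, 0.3, -12.7]
force: [-0.4, 0.6, -0.3]
gripper_width: 0.0
gripper_force: 0.0
```

Emit:
arm_command([
  {"offset": [0,0,0.015],"spin": 0},
  {"offset": [0,0,0.01],"spin": 0},
  {"offset": [0,0,0],"spin": 0},
])

```text
time_s: 4.9
ee_pos: [529.3, 114.1, 82.5]
ee_rot: [180.0, 0.1, -12.7]
force: [-1.0, 0.1, -0.4]
gripper_width: 0.6
gripper_force: 0.0
```

Emit:
arm_command([
  {"offset": [0,-0.001,0.02],"spin": 0},
  {"offset": [0,0,0.022],"spin": 0},
  {"offset": [0,0,0.002],"spin": 0},
  {"offset": [0,0,0],"spin": 0},
])

```text
time_s: 5.4
ee_pos: [530.5, 115.4, 39.6]
ee_rot: [-180.0, -0.1, -12.7]
force: [0.0, 0.4, 0.1]
gripper_width: 0.1
gripper_force: 0.0
```

Emit:
arm_command([
  {"offset": [0,0.004,0],"spin": 0},
  {"offset": [0,0.006,0],"spin": 0},
  {"offset": [0,0.01,0],"spin": 0},
  {"offset": [0,0.013,0],"spin": 0},
  {"offset": [0,0.014,0],"spin": 0},
])

```text
time_s: 6.02
ee_pos: [520.4, 69.4, 39.8]
ee_rot: [-179.9, -0.1, -12.7]
force: [0.5, 4.5, 3.2]
gripper_width: 0.6
gripper_force: 2.6
```

Emit:
arm_command([
  {"offset": [0,0.014,0],"spin": 0},
  {"offset": [0,0.014,0],"spin": 0},
  {"offset": [0,0.014,0],"spin": 0},
  {"offset": [0,0.014,0],"spin": 0},
  {"offset": [0,0.014,0],"spin": 0},
])

```text
time_s: 6.65
ee_pos: [504.9, 0.1, 39.3]
ee_rot: [-180.0, -0.1, -12.7]
force: [2.4, 4.2, 4.2]
gripper_width: 0.2
gripper_force: 2.6
```

Emit:
arm_command([
  {"offset": [0,0.014,0],"spin": 0},
  {"offset": [0,0.014,0],"spin": 0},
  {"offset": [0,0.014,0],"spin": 0},
  {"offset": [0,0.014,0],"spin": 0},
  {"offset": [0,0.01,0],"spin": 0},
])

```text
time_s: 7.28
ee_pos: [490.3, -64.4, 39.1]
ee_rot: [-180.0, -0.1, -12.7]
force: [4.2, 4.1, 3.2]
gripper_width: 0.4
gripper_force: 2.4
```

Emit:
arm_command([
  {"offset": [0,0.006,0],"spin": 0},
  {"offset": [0,0.004,0],"spin": 0},
  {"offset": [0,0.003,0],"spin": 0},
  {"offset": [0,0.002,0],"spin": 0},
  {"offset": [0,0,0],"spin": 0},
])

```text
time_s: 7.9
ee_pos: [485.9, -78.1, 38.7]
ee_rot: [180.0, 0.1, -12.7]
force: [2.2, 1.8, 0.4]
gripper_width: 0.5
gripper_force: 1.2
```

Emit:
arm_command([
  {"offset": [0,0.002,0],"spin": 0},
  {"offset": [0,0.002,0],"spin": 0},
  {"offset": [0,0.001,0],"spin": 0},
  {"offset": [0,0,0],"spin": 0},
])

```text
time_s: 8.4
ee_pos: [485.4, -80.7, 38.7]
ee_rot: [-179.8, 0.1, -12.8]
force: [4.1, 13.2, 1.5]
gripper_width: 0.4
gripper_force: 6.9
```

Emit:
arm_command([
  {"offset": [0,-0.004,0],"spin": 0},
  {"offset": [0,-0.004,0],"spin": 0},
  {"offset": [0,0,-0.03],"spin": 0},
  {"offset": [0,0,-0.05],"spin": 0},
  {"offset": [0,0,-0.05],"spin": 0},
])

```text
time_s: 9.02
ee_pos: [486.0, -75.3, 169.8]
ee_rot: [179.9, 0.1, -12.7]
force: [0.1, -0.1, -0.1]
gripper_width: 0.9
gripper_force: 0.0
```

Run:
```python
from h import *
s=env.state();print(s["ee_pos"],s["force"])
for c in("top","scene"):
    print(c);p=prof(c,lat=(-45,45),s=(-3,255));cv2.imwrite(f"pics/{c}1.png",p)
    for t,z in(("lip_top",50),("card_stop",12),("cards",14),("guide_top",52),("guide_foot",17),("guide_face",12)):
        for r in env.pinpoint(c,t)[:1]:
            w=px2w(c,r["location"],z)[:2]-F;print(t,round(r["score"],2),np.round(r["location"]),"s",round(-w@TX,1),"lat",round(w@TY,1))
p=cv2.resize(p[100:300,180:440],None,fx=3,fy=3);cv2.imwrite("pics/crop1.png",p)
```

```text
[485.97222381 -75.32024555 169.77394875] [ 0.05978706 -0.13237042 -0.12222272]
top
-3 136 [11. 70. 76.]
0 74 [11. 12. 70.]
3 57 [10. 12. 14.]
6 59 [11. 12. 14.]
9 56 [10. 12. 14.]
12 60 [10. 12. 14.]
15 56 [10. 12. 15.]
18 54 [11. 13. 17.]
21 59 [10. 15. 19.]
24 56 [11. 15. 19.]
27 60 [12. 15. 18.]
30 57 [11. 15. 19.]
33 56 [11. 14. 18.]
36 62 [11. 14. 18.]
39 57 [11. 15. 18.]
42 56 [11. 15. 17.]
45 58 [11. 15. 18.]
48 57 [12. 15. 18.]
51 45 [12. 18. 53.]
54 62 [50. 52. 54.]
57 64 [42. 44. 47.]
60 66 [10. 13. 18.]
63 55 [10. 12. 14.]
66 58 [10. 12. 14.]
69 56 [10. 13. 14.]
72 58 [11. 12. 14.]
75 58 [10. 12. 15.]
78 57 [10. 12. 14.]
81 57 [11. 12. 15.]
84 57 [10. 13. 15.]
87 62 [10. 13. 16.]
90 61 [24. 26. 28.]
93 57 [25. 26. 28.]
96 60 [25. 26. 28.]
99 64 [24. 26. 28.]
102 59 [25. 26. 28.]
105 58 [24. 26. 28.]
108 59 [24. 26. 28.]
111 59 [25. 26. 29.]
114 58 [24. 26. 28.]
117 64 [25. 26. 28.]
120 59 [24. 26. 28.]
123 60 [25. 26. 28.]
126 58 [24. 26. 28.]
129 60 [24. 26. 28.]
132 60 [25. 26. 28.]
135 60 [24. 27. 28.]
138 59 [24. 26. 28.]
141 59 [23. 26. 28.]
144 59 [25. 26. 28.]
147 5
[... 1501 characters left out ...]
8.]
189 7 [11. 13. 13.]
192 37 [32. 34. 36.]
195 125 [11. 26. 35.]
198 55 [11. 12. 14.]
201 60 [10. 13. 14.]
204 55 [11. 12. 14.]
207 54 [11. 12. 14.]
210 60 [11. 13. 14.]
213 55 [10. 12. 14.]
216 59 [11. 12. 14.]
219 60 [10. 12. 14.]
222 56 [11. 12. 14.]
225 59 [11. 12. 14.]
228 58 [11. 12. 14.]
231 35 [11. 12. 14.]
237 62 [49. 50. 51.]
240 81 [41. 44. 51.]
243 143 [ 0. 26. 43.]
246 58 [-2.  0.  2.]
249 59 [-1.  0.  3.]
252 59 [-1.  1.  2.]
lip_top 0.7 [235. 241.] s 235.5 lat -7.3
card_stop 0.76 [252. 238.] s 200.8 lat -2.9
cards 0.55 [277. 217.] s 130.9 lat 4.3
guide_top 0.73 [309. 190.] s 51.5 lat -2.6
guide_foot 0.66 [313. 197.] s 42.7 lat -3.2
guide_face 0.96 [307. 201.] s 57.0 lat -2.2
```

View pics/crop1.png

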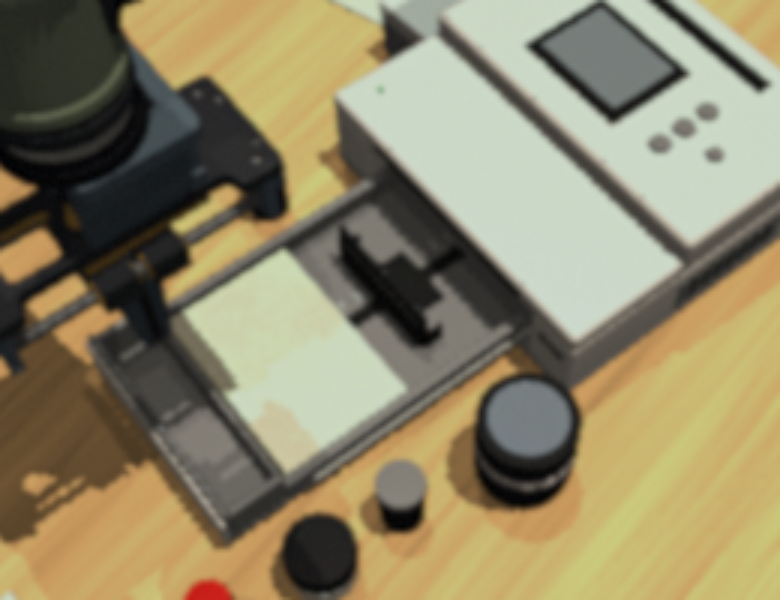

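Emit:
arm_command([
  {"offset": [0.002,-0.04,0],"spin": 0},
  {"offset": [0,-0.04,0],"spin": 0},
  {"offset": [0,-0.04,0],"spin": 0},
  {"offset": [0,-0.04,0],"spin": 0},
  {"offset": [0,-0.033,0],"spin": 0},
])

```text
time_s: 10.35
ee_pos: [531.6, 114.4, 168.8]
ee_rot: [180.0, -0.0, -12.6]
force: [0.9, 0.4, -0.2]
gripper_width: 0.4
gripper_force: 0.0
```

Emit:
arm_command([
  {"offset": [0,0,0.035],"spin": 0},
  {"offset": [0,0,0.035],"spin": 0},
  {"offset": [0,0,0],"spin": 0},
])

```text
time_s: 10.72
ee_pos: [529.4, 112.6, 96.6]
ee_rot: [179.8, 0.3, -12.7]
force: [-0.5, 0.7, -0.0]
gripper_width: 0.4
gripper_force: 0.0
```

Emit:
arm_command([
  {"offset": [0,0,0.025],"spin": 0},
  {"offset": [0,0,0.02],"spin": 0},
  {"offset": [0,0,0.012],"spin": 0},
  {"offset": [0,0,0],"spin": 0},
])

```text
time_s: 11.22
ee_pos: [531.6, 112.8, 42.2]
ee_rot: [180.0, 0.0, -12.7]
force: [0.6, 0.7, -0.5]
gripper_width: 0.5
gripper_force: 0.0
```

Emit:
arm_command([
  {"offset": [0,0.006,0.002],"spin": 0},
  {"offset": [0,0.006,0],"spin": 0},
  {"offset": [0,0.006,0],"spin": 0},
  {"offset": [0,0.006,0],"spin": 0},
  {"offset": [0,0.006,0],"spin": 0},
])

```text
time_s: 11.85
ee_pos: [525.2, 83.4, 40.3]
ee_rot: [-180.0, -0.1, -12.7]
force: [0.4, 2.0, 2.3]
gripper_width: 0.4
gripper_force: 1.2
```

Emit:
arm_command([
  {"offset": [0,0.004,0],"spin": 0},
  {"offset": [0,0.003,0],"spin": 0},
  {"offset": [0,0.002,0],"spin": 0},
  {"offset": [0,0,0],"spin": 0},
])

```text
time_s: 12.35
ee_pos: [522.8, 74.6, 39.8]
ee_rot: [180.0, 0.0, -12.7]
force: [1.4, 0.6, 0.2]
gripper_width: 0.2
gripper_force: 0.6
```

Emit:
arm_command([
  {"offset": [0,0.002,0],"spin": 0},
  {"offset": [0,0.002,0],"spin": 0},
  {"offset": [0,0.002,0],"spin": 0},
  {"offset": [0,0.001,0],"spin": 0},
  {"offset": [0,0,0],"spin": 0},
])

```text
time_s: 12.98
ee_pos: [521.3, 67.9, 39.9]
ee_rot: [180.0, -0.0, -12.7]
force: [1.0, 2.1, -0.4]
gripper_width: 0.7
gripper_force: 1.2
```

Emit:
arm_command([
  {"offset": [0,0.001,0],"spin": 0},
  {"offset": [0,0.001,0],"spin": 0},
  {"offset": [0,0,0],"spin": 0},
])

```text
time_s: 13.35
ee_pos: [520.9, 66.2, 39.9]
ee_rot: [-180.0, -0.0, -12.7]
force: [2.1, 3.8, -1.0]
gripper_width: 0.6
gripper_force: 2.2
```

Emit:
arm_command([
  {"offset": [0,0.001,0],"spin": 0},
  {"offset": [0,0,0],"spin": 0},
])

```text
time_s: 13.6
ee_pos: [520.9, 66.1, 39.9]
ee_rot: [-179.9, -0.0, -12.7]
force: [2.8, 7.8, -1.2]
gripper_width: 0.4
gripper_force: 4.1
```

Emit:
arm_command([
  {"offset": [0,-0.005,0],"spin": 0},
  {"offset": [0,-0.007,0],"spin": 0},
  {"offset": [0,0,-0.02],"spin": 0},
  {"offset": [0,0,-0.05],"spin": 0},
  {"offset": [0,0,-0.05],"spin": 0},
])

```text
time_s: 14.22
ee_pos: [522.6, 76.5, 160.8]
ee_rot: [179.9, 0.1, -12.7]
force: [1.0, 0.6, -0.6]
gripper_width: 0.3
gripper_force: 0.0
```

Emit:
arm_command([
  {"offset": [0,0.045,0],"spin": 0},
  {"offset": [0,0.045,0],"spin": 0},
  {"offset": [0,0.045,0],"spin": 0},
  {"offset": [0,0.045,0],"spin": 0},
  {"offset": [0,0.045,0],"spin": 0},
])

```text
time_s: 14.85
ee_pos: [473.0, -144.1, 159.9]
ee_rot: [180.0, 0.1, -12.7]
force: [1.1, 0.4, 0.1]
gripper_width: 0.1
gripper_force: 0.0
```

Emit:
arm_command([
  {"offset": [0,0.003,0.03],"spin": 0},
  {"offset": [0,0,0.03],"spin": 0},
  {"offset": [0,0,0],"spin": 0},
])

```text
time_s: 15.22
ee_pos: [471.2, -145.3, 98.1]
ee_rot: [-180.0, 0.4, -12.7]
force: [0.1, -0.2, 0.1]
gripper_width: 0.6
gripper_force: 0.0
```

Run:
```python
from h import *
s=env.state();q=np.array(s["ee_pos"])[:2]-F;print(s["ee_pos"],s["force"],-q@TX,q@TY)
p,d=env.grab_frame("top");cv2.imwrite("pics/crop2.png",cv2.resize(p[130:320,240:480],None,fx=3,fy=3))
prof("top",lat=(-45,45),s=(70,110),st=2);prof("scene",lat=(-45,45),s=(180,250),st=2)
```

```text
[ 471.17108384 -145.28720242   98.13855485] [ 0.08038981 -0.17703773  0.13562231] 291.8197707449142 0.7365561265221233
70 40 [11. 15. 18.]
72 38 [11. 15. 18.]
74 36 [11. 15. 18.]
76 40 [11. 15. 18.]
78 39 [11. 15. 17.]
80 37 [11. 14. 18.]
82 38 [12. 16. 19.]
84 40 [12. 15. 18.]
86 50 [13. 24. 52.]
88 42 [51. 53. 54.]
90 41 [44. 51. 53.]
92 42 [42. 44. 47.]
94 29 [25. 27. 32.]
96 42 [25. 27. 29.]
98 42 [24. 26. 28.]
100 40 [24. 26. 28.]
102 35 [24. 26. 28.]
104 40 [25. 26. 28.]
106 41 [24. 26. 28.]
108 41 [24. 26. 28.]
180 40 [25. 26. 28.]
182 36 [25. 26. 28.]
184 37 [25. 27. 29.]
186 41 [25. 26. 27.]
188 36 [25. 26. 28.]
190 31 [25. 27. 28.]
192 17 [32. 33. 35.]
194 37 [33. 34. 37.]
196 104 [12. 23. 34.]
198 41 [10. 13. 14.]
200 35 [11. 13. 14.]
202 39 [11. 12. 14.]
204 41 [11. 13. 14.]
206 35 [11. 12. 14.]
208 38 [11. 13. 14.]
210 38 [11. 12. 14.]
212 40 [11. 12. 14.]
214 37 [11. 13. 14.]
216 39 [11. 12. 14.]
218 37 [11. 13. 14.]
220 41 [10. 12. 14.]
222 36 [11. 13. 13.]
224 41 [11. 12. 14.]
226 39 [10. 12. 14.]
228 37 [11. 13. 14.]
230 38 [12. 13. 15.]
232 19 [11. 13. 14.]
236 18 [49. 50. 52.]
238 43 [49. 50. 51.]
240 58 [41. 48. 51.]
242 42 [40. 42. 44.]
244 122 [-0. 22. 41.]
246 38 [-1.  0.  3.]
248 41 [-1.  1.  2.]
```

View pics/crop2.png

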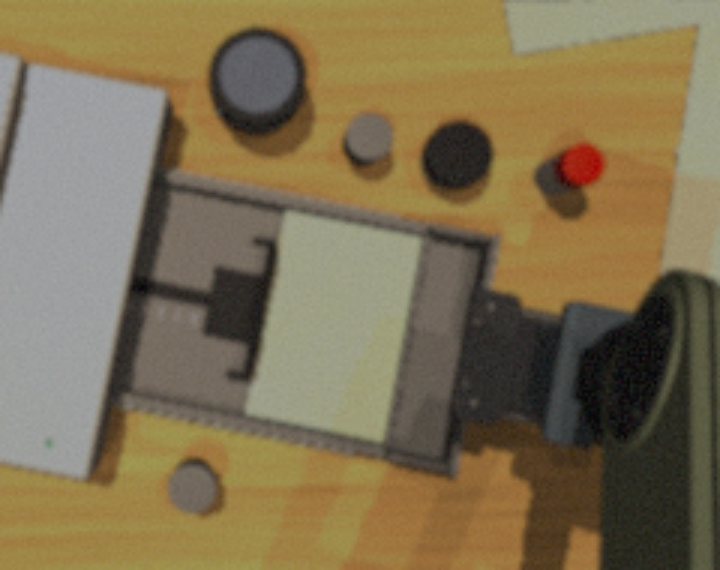

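Cards sit flush between guide (crop ~265,310) and card stop (~410,330); the cans, loupe and glue stick are unmoved. Now the tray goes home.

Emit:
arm_command([
  {"offset": [0,0,0.03],"spin": 0},
  {"offset": [0,0,0.025],"spin": 0},
  {"offset": [0,0,0.012],"spin": 0},
  {"offset": [0,-0.01,0],"spin": 0},
  {"offset": [0,-0.01,0],"spin": 0},
])

```text
time_s: 16.0
ee_pos: [478.7, -125.7, 34.0]
ee_rot: [180.0, -0.1, -12.7]
force: [0.4, -0.0, 0.5]
gripper_width: 0.4
gripper_force: 0.0
```

Emit:
arm_command([
  {"offset": [0,-0.006,0],"spin": 0},
  {"offset": [0,-0.006,0],"spin": 0},
  {"offset": [0,-0.008,0],"spin": 0},
  {"offset": [0,-0.01,0],"spin": 0},
  {"offset": [0,-0.01,0],"spin": 0},
])

```text
time_s: 16.62
ee_pos: [486.7, -86.9, 33.2]
ee_rot: [180.0, -0.0, -12.7]
force: [-0.3, -4.4, 3.0]
gripper_width: 0.2
gripper_force: 2.5
```

Emit:
arm_command([
  {"offset": [0,-0.012,0],"spin": 0},
  {"offset": [0,-0.012,0],"spin": 0},
  {"offset": [0,-0.012,0],"spin": 0},
  {"offset": [0,-0.012,0],"spin": 0},
  {"offset": [0,-0.012,0],"spin": 0},
])

```text
time_s: 17.25
ee_pos: [499.8, -27.8, 33.0]
ee_rot: [180.0, -0.0, -12.7]
force: [-0.2, -4.7, 4.4]
gripper_width: 0.4
gripper_force: 2.6
```

Emit:
arm_command([
  {"offset": [0,-0.012,0],"spin": 0},
  {"offset": [0,-0.012,0],"spin": 0},
  {"offset": [0,-0.012,0],"spin": 0},
  {"offset": [0,-0.012,0],"spin": 0},
  {"offset": [0,-0.012,0],"spin": 0},
])

```text
time_s: 17.88
ee_pos: [512.7, 30.7, 32.9]
ee_rot: [180.0, 0.0, -12.7]
force: [-2.2, -4.5, 3.8]
gripper_width: 0.2
gripper_force: 2.6
```

Emit:
arm_command([
  {"offset": [0,-0.011,0],"spin": 0},
  {"offset": [0,-0.01,0],"spin": 0},
  {"offset": [0,-0.008,0],"spin": 0},
  {"offset": [0,-0.006,0],"spin": 0},
  {"offset": [0,-0.004,0],"spin": 0},
])

```text
time_s: 18.5
ee_pos: [521.1, 68.3, 32.8]
ee_rot: [180.0, 0.0, -12.7]
force: [-3.3, -5.0, 3.0]
gripper_width: 0.4
gripper_force: 2.3
```

Emit:
arm_command([
  {"offset": [0,-0.002,0],"spin": 0},
  {"offset": [0,-0.001,0],"spin": 0},
  {"offset": [0,0,0],"spin": 0},
])

```text
time_s: 18.88
ee_pos: [521.7, 71.0, 32.8]
ee_rot: [-180.0, 0.0, -12.7]
force: [-2.5, -2.3, 3.0]
gripper_width: 0.4
gripper_force: 1.6
```

Emit:
arm_command([
  {"offset": [0,-0.002,0],"spin": 0},
  {"offset": [0,-0.001,0],"spin": 0},
  {"offset": [0,-0.001,0],"spin": 0},
  {"offset": [0,0,0],"spin": 0},
])

```text
time_s: 19.38
ee_pos: [522.6, 74.9, 32.8]
ee_rot: [180.0, 0.0, -12.7]
force: [-2.4, -3.3, 1.4]
gripper_width: 0.6
gripper_force: 1.8
```

Emit:
arm_command([
  {"offset": [0,-0.001,0],"spin": 0},
  {"offset": [0,-0.001,0],"spin": 0},
  {"offset": [0,0,0],"spin": 0},
])

```text
time_s: 19.75
ee_pos: [523.1, 76.9, 32.8]
ee_rot: [180.0, 0.0, -12.7]
force: [-2.6, -2.2, 1.6]
gripper_width: 0.6
gripper_force: 1.8
```

Emit:
arm_command([
  {"offset": [0,-0.001,0],"spin": 0},
  {"offset": [0,-0.001,0],"spin": 0},
  {"offset": [0,0,0],"spin": 0},
])

```text
time_s: 20.12
ee_pos: [523.5, 78.8, 32.9]
ee_rot: [180.0, 0.0, -12.7]
force: [-3.7, -3.2, 1.5]
gripper_width: 0.3
gripper_force: 1.8
```

Emit:
arm_command([
  {"offset": [0,-0.001,0],"spin": 0},
  {"offset": [0,-0.001,0],"spin": 0},
  {"offset": [0,0,0],"spin": 0},
])

```text
time_s: 20.5
ee_pos: [523.9, 80.4, 32.8]
ee_rot: [180.0, 0.0, -12.6]
force: [-3.2, -4.6, 0.6]
gripper_width: 0.4
gripper_force: 2.6
```

Emit:
arm_command([
  {"offset": [0,-0.001,0],"spin": 0},
  {"offset": [0,-0.001,0],"spin": 0},
  {"offset": [0,0,0],"spin": 0},
])

```text
time_s: 20.88
ee_pos: [523.8, 80.5, 32.8]
ee_rot: [179.8, 0.1, -12.6]
force: [-5.2, -13.4, 2.6]
gripper_width: 0.2
gripper_force: 6.3
```

Emit:
arm_command([
  {"offset": [0,0.005,0],"spin": 0},
  {"offset": [0,0.02,0],"spin": 0},
  {"offset": [0,0.04,0],"spin": 0},
  {"offset": [0,0.03,-0.03],"spin": 0},
  {"offset": [0,0,-0.05],"spin": 0},
])

```text
time_s: 21.5
ee_pos: [502.5, -12.2, 112.6]
ee_rot: [180.0, 0.2, -12.9]
force: [1.4, 1.0, 0.3]
gripper_width: 0.6
gripper_force: 0.0
```

Emit:
arm_command([
  {"offset": [0,0.04,-0.04],"spin": 0},
  {"offset": [0,0.04,-0.03],"spin": 0},
  {"offset": [0,0.04,0],"spin": 0},
  {"offset": [0,0,0],"spin": 0},
  {"offset": [0,0,0],"spin": 0},
])

```text
time_s: 22.12
ee_pos: [477.5, -127.1, 182.8]
ee_rot: [-180.0, -0.0, -12.7]
force: [0.1, -0.0, 1.0]
gripper_width: 0.4
gripper_force: 0.0
```

Run:
```python
from h import *
print(env.state()["ee_pos"],env.state()["force"])
p,d=env.grab_frame("top");cv2.imwrite("pics/crop3.png",cv2.resize(p[120:320,140:460],None,fx=2.4,fy=2.4))
prof("top",lat=(-60,60),s=(-2,60),st=2)
for t in("film_can_a","glue_stick","lens","slide_box","loupe"):
    for r in env.pinpoint("top",t)[:2]: print(t,round(r["score"],2),np.round(px2w("top",r["location"],0)))
```

```text
[ 477.45420439 -127.14628099  182.8426134 ] [ 0.1091623  -0.01299037  0.97390617]
-2 101 [27. 70. 75.]
0 80 [33. 35. 71.]
2 96 [12. 28. 35.]
4 52 [10. 12. 14.]
6 52 [10. 12. 14.]
8 49 [11. 12. 14.]
10 53 [10. 12. 14.]
12 50 [10. 12. 15.]
14 51 [10. 12. 14.]
16 51 [10. 12. 14.]
18 48 [10. 12. 14.]
20 55 [10. 12. 14.]
22 48 [10. 12. 14.]
24 53 [10. 12. 15.]
26 50 [10. 12. 14.]
28 50 [10. 12. 14.]
30 50 [10. 12. 14.]
32 52 [10. 12. 14.]
34 52 [10. 12. 14.]
36 50 [10. 12. 14.]
38 53 [10. 12. 13.]
40 51 [10. 12. 14.]
42 19 [15. 50. 51.]
44 54 [48. 50. 52.]
46 62 [43. 50. 51.]
48 57 [40. 42. 43.]
50 77 [-1. 39. 43.]
52 50 [-2. -0.  2.]
54 49 [-2.  0.  2.]
56 51 [-2.  0.  2.]
58 48 [-2.  1.  2.]
film_can_a 0.65 [643. -24.   0.]
film_can_a 0.51 [398.  97.   0.]
glue_stick 0.71 [628. -91.   0.]
glue_stick 0.63 [ 605. -154.    0.]
lens 0.76 [665.  47.   0.]
loupe 0.76 [628. -86.   0.]
loupe 0.41 [526. 135.   0.]
```

View pics/crop3.png

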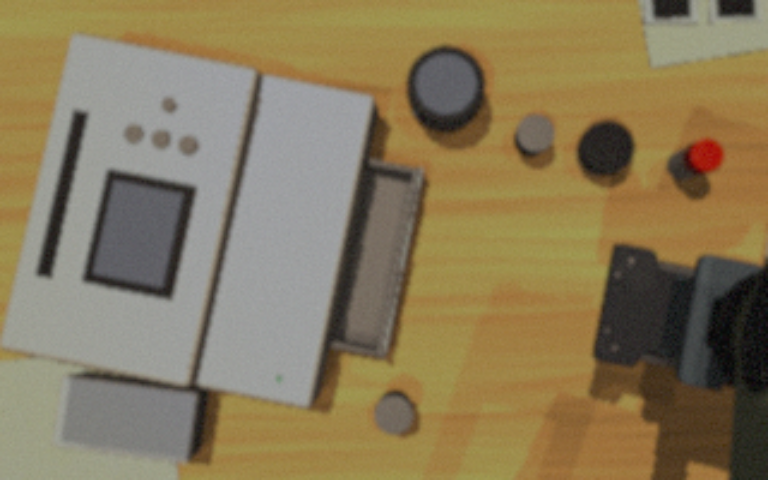

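The tray is home, with its lip at (400,260) in the crop, matching the starting profile. The loose objects are where they were, and the arm is clear.

```bash
python3 -c "
from workcell import env
print(env.job_done())"
```

```text
the job is handed in; nothing more can be done
None
```

I drew the tray out to its stop, slid the end guide up until the cards sat snug against the card stop, pushed the tray fully home, and handed the job in at about 22 s; the last picture showed the objects on the desk where they started.

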